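# Issue one disc from the disc feeder

## Task

Push the yellow plunger of the disc feeder all the way in once and let it spring back, so that a single brass disc comes out into the channel. Then nudge that disc sideways along the channel until it lies wholly on the green end, not the red one. Use only your fingertips or the outside of the fingers: nothing is picked up or lifted. Leave the other discs in the feeder and the things lying around where they are.

Things in the scene. Friction and masses are not known exactly. Their poses are not given: they have to be found in the camera images.
- feeder: Grey and aluminium disc feeder fixed to the cart top. Origin on the cart top under the centre of its clear square magazine (50 x 54 mm outside, 60 mm high, bore 42 mm, floor 8 mm up); x points the way the disc comes out, y to the left of that, z up. Outlet in its x = +25 mm face. Outer edges: x = 78 mm, y = +-114 mm; rear edge of the bed x = -40 mm.
- channel_mid (a point): Middle of the channel floor, in front of the outlet (feeder x = 48.5, y = 0, z = 8 mm); axes as the feeder's. The straight channel runs along y from -108 to +108 mm and is 47 mm wide in x. Fences round it (and end stops) reach 8 mm above its floor, 16 mm above the cart top.
- plunger (a joint): Spring plunger, m: 0 = out, 0.052 = fully in, at its stop; slides along the feeder's +x. The spring pushes back with 4 N (out) to 10 N (in), the discs add up to 4 N; let go, it springs back by itself. Its blade pushes the lowest disc out; only fully in does it leave the disc clear of the outlet, in the middle of the channel.
- push_pad (a point): Centre of the rear face of the plunger's yellow push pad; moves with the plunger. The face is upright, 40 mm wide (y) and 34 mm high, from 10 to 44 mm above the cart top; push it along the feeder's +x. At rest it is at feeder x = -94 mm, and nothing stands behind it.
- green_pad: Green painted floor of one end of the channel, 47 mm (feeder x) by 66 mm (feeder y), flush with the channel floor (top 8 mm above the cart top). Origin in the middle of its underside, 4 mm above the cart top; axes as the feeder's. It lies at feeder x = 48.5 mm and y = +75 or -75 mm: which end is green changes.
- red_pad: Red painted floor of the other end of the channel, same size and frame: the wrong end.
- disc_1: Lowest brass disc in the magazine, the one to come out: 40 mm diameter, 10 mm thick, about 80 g. Origin in the centre of its underside, z up along its axis.
- disc_2: Second brass disc from below, same size, to stay in the magazine (it drops by 10 mm when the plunger springs back).
- disc_3: Third brass disc from below, same size, to stay in the magazine.
- disc_4: Top brass disc, same size, to stay in the magazine.
- spanner: Combination spanner 22 x 133 x 9 mm lying beside the feeder's magazine, askew, its centre about 100 mm to the feeder's -y side. Origin under its centre. Bystander.
- tape: Small chrome tape measure 54 x 74 x 34 mm. Origin under its centre. Bystander.
- pliers: Pliers 49 x 177 x 14 mm, lying flat. Origin under the centre. Bystander.
- jar: Clear tub with a blue lid, 74 mm diameter, 97 mm high. Origin under its centre. Bystander.

How it is judged:
On the way, in this order (a step that is already met when the one before it is completed fails the run):
1. the plunger is pushed fully in and the lowest disc is out of the magazine (value of joint plunger above 0.048 m and x of disc_1 in the frame of feeder above 0.043 m), for 0.05 s.
2. the plunger has sprung back, with the one disc lying in the channel before the magazine (value of joint plunger below 0.006 m and x of disc_1 in the frame of feeder above 0.043 m and y of disc_1 in the frame of feeder between -0.03 and 0.03 m and x of each of disc_2, disc_3, disc_4 in the frame of feeder below 0.006 m), for 0.1 s.
At the end, for the whole second after the job is handed in: The disc lies flat and at rest wholly on the green end of the channel (centre within 14.5 mm of the pad's centre along the channel, 8 mm across), the plunger is out again (within 6 mm), and the other three discs are still in the magazine (y of disc_1 in the frame of green_pad between -0.0145 and 0.0145 m and x of disc_1 in the frame of green_pad between -0.008 and 0.008 m and z of disc_1 in the frame of feeder between 0.005 and 0.0105 m and angle between disc_1's own z axis and vertical below 0.08 rad and linear speed of disc_1 below 0.02 m/s and value of joint plunger below 0.006 m and x of each of disc_2, disc_3, disc_4 in the frame of feeder below 0.006 m); the robot touches nothing.
It fails at once if a second disc was pushed or pulled out of the magazine (x of any of disc_2, disc_3, disc_4 in the frame of feeder above 0.012 m).
It fails at once if the plunger was pushed again after the disc was moved aside (value of joint plunger above 0.015 m and (y of disc_1 in the frame of feeder above 0.035 m or y of disc_1 in the frame of feeder below -0.035 m)).
It fails at once if the disc was pushed towards the red end (horizontal distance between disc_1 and red_pad below 0.04 m).
It fails at once if a disc was lifted or tipped up (z of disc_1 in the frame of feeder above 0.014 m or z of disc_2 in the frame of feeder above 0.024 m or z of disc_3 in the frame of feeder above 0.034 m or z of disc_4 in the frame of feeder above 0.044 m or angle between disc_1's own z axis and vertical above 0.35 rad).
It fails at once if a bystander was moved by more than 20 mm (distance of any of spanner, tape, pliers, jar from where it was at the start of the episode above 0.02 m).
It also fails if it takes over 45 s, if anything falls off the work surface, if the arm or the gripper's body presses on something with over 40 N, if the wrist force passes 120 N, or if a joint passes its speed limit or range.

## Robot

A 6-joint arm with a two-finger parallel gripper is mounted at the origin on a cart in front of the work surface, level with it; the furniture and walls round the work are solid. World frame = base frame: x ahead of the robot, y to its left, z up, the work surface at z = 0. Lengths are in m, angles in rad, forces in N, time in s.
With the tool pointing down it reaches from about 0.35 to 0.875 m from the base axis. Payload 15.5 kg.
Tool frame: the origin (TCP) lies at the very end of the fingers, on their centre line; the grasp point (between the pads) lies 19 mm behind it (r.hold_point_z is the distance from the TCP to the grasp point, in m); z points along the fingers, y is the line along which they close (so a half turn about z gives the same grasp; the last joint's range is limited). The gripper opens to 85 mm and grips with 20 to 120 N. Pads are 22 mm wide; open, the fingers measure 114 mm over their backs; the gripper's body (76 mm by 85 mm) begins 54 mm behind the grasp point. The pads swing forward as they close: fully open they stand 13 mm farther back than shut.
Start: joints at [1.19, 0.494, 1.345, -0, 1.302, -0.096], TCP at [0.176, 0.6, 0.231] pointing down, gripper open.
Joint ranges: [-2.91, 2.91], [-0.82, 2.16], [0.22, 2.67], [-1.22, 4.37], [0.12, 2.79], [-3.08, 3.08]. Speed limits (rad/s): [1.89, 1.89, 2.57, 3.01, 3.01, 3.01].

## Interface

Orientations are given as [roll, pitch, yaw] about the fixed x, y, z axes, in that order (R = Rz(yaw) Ry(pitch) Rx(roll)).
In Python, from rig import r, camrig, probe_bus, ticket gives the robot as it stands (r), with the cameras (camrig), the readings (probe_bus) and the job (ticket).
- The arm moves only by the shell command python3 jog.py 'ROWS' [FORCE]. ROWS is rows parted by semicolons, their numbers by spaces, 1 to 12 of them, each of 5 numbers: dx, dy, dz in m, then a turn about the tool's z in rad, then the finger opening in m; each row shifts and turns the commanded pose from where the row before left it, along the tool's axes as they then stand; what a row does not reach is not made up. A row lasts 1/12 s, in which the tool goes at most 0.0417 m and 0.125 rad, less where a joint would pass 70% of its speed; a pose out of reach is approached as far as the arm can. The fingers move at their own pace and stop on an object; FORCE is the grip in N (left out, the last holds). Time passes only in rows, so rows that do not move let the fingers close. It prints the time, the measured TCP pose, the force, the opening and the grip force at its end.
- probe_bus.read_state(): the state, without advancing time (a new reading comes with each control period).
- camrig.capture(name): name is "scene" or "top" or "wrist"; returns (picture, depth): 384x512x3 uint8, red, green, blue; 384x512 float32, m along the optical axis (not along the pixel's ray), 0 where there is no reading.
- camrig.camera_params(name): a dict with "fx", "fy", "cx", "cy" (pixels), "distortion" ([k1, k2, p1, p2, k3] as OpenCV has them; the pictures are not rectified), "xyz" and "rotation" of the camera in the world; the wrist camera has in their place "tool_from_camera" (4x4, takes a point from camera to tool coordinates, whose origin is the TCP and whose axes are the flange's). Camera axes: x right, y up, looking along -z (the intrinsics and any distortion apply to the point x, -y, -z); pixel columns grow to the right and rows downward; lengths in m; the calibration is good to about 2 mm. A picture is of the moment at which its call begins: read the wrist's pose just before it. camera_params takes no time and is no camera call.
- ticket.job_done(): hands the job in; it is judged then, once.
The state is a dict: "clock": time; "qpos": joint angles; "joint_velocities": joint speeds; "joint_torque": joint torques, N m; "tcp_pos": TCP position; "tcp_rot": TCP orientation; "contact_force": force on the tool from outside, world axes, zero at the start; "torque": the same for the moment, N m; "width": finger opening in m; "finger_force": force on a finger pad.
Only numpy, scipy, OpenCV 4.12 (cv2) and the standard library are available. Lean on these libraries where they do the work, as an engineer would, in place of code of your own. Each camera call takes 0.05 s, during which the arm holds its last target. There are 200 camera calls.

## Working session

There is one attempt and no reset: what is moved stays moved. The work goes in short steps, Python scripts to look and compute and a shell command to move; the robot and the scene stay as the last step left them, time stands still between calls to the robot, and variables do not carry over. Pictures are saved under pics/ and viewed, at most 10 in all, crops included, and the job is handed in when it is done.

```bash
ls; mkdir -p pics
python3 - <<'E'
from rig import r, camrig, probe_bus, ticket
import cv2,numpy as np
s=probe_bus.read_state();print(s)
for n in("top","scene"):
    p,d=camrig.capture(n);cv2.imwrite(f"pics/{n}0.png",p[:,:,::-1]);np.save(n+"d.npy",d);np.save(n+"p.npy",p);print(n,camrig.camera_params(n))
E
```

```text
jog.py
pics
rig.py
{'clock': 0.0, 'qpos': array([ 1.18949913e+00,  4.94183503e-01,  1.34617984e+00, -1.30495826e-05,
        1.30248564e+00, -9.54864831e-02]), 'joint_velocities': array([-0.00028157,  0.00140139, -0.00013494, -0.00043397, -0.00120833,
        0.00022119]), 'joint_torque': array([ 3.77255137e-04, -8.82154441e+01, -3.83861160e+01, -2.95449236e-04,
        1.03281217e-02,  2.37241096e-05]), 'tcp_pos': array([0.17605961, 0.59929156, 0.23068355]), 'tcp_rot': array([-3.14034085e+00, -1.07259096e-04,  2.85578534e+00]), 'contact_force': array([ 0.25945533, -1.07911122,  0.31323489]), 'torque': array([-0.03305114,  0.03847873,  0.04227524]), 'finger_force': 0.0, 'width': 0.0853881069805873}
top {'fx': 490.36070773465684, 'fy': 490.36070773465684, 'cx': 263.37116679570323, 'cy': 184.2515136969075, 'distortion': array([-0.09353222,  0.        ,  0.        ,  0.        ,  0.        ]), 'xyz': array([0.36692569, 0.06365545, 1.24532363]), 'rotation': array([ 0.11730092, -0.01108518, -1.58180962])}
scene {'fx': 417.8768141754135, 'fy': 417.8768141754135, 'cx': 253.2014948672239, 'cy': 195.36146742928904, 'distortion': array([-0.00691946,  0.        ,  0.        ,  0.        ,  0.        ]), 'xyz': array([ 0.10674711, -0.44542135,  0.75029294]), 'rotation': array([ 0.75665799, -0.0008626 , -0.67987087])}
```

View pics/top0.png

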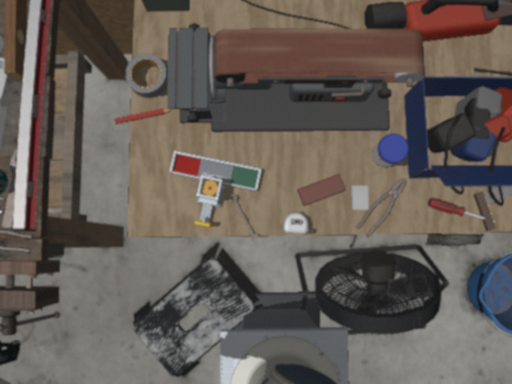

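View pics/scene0.png

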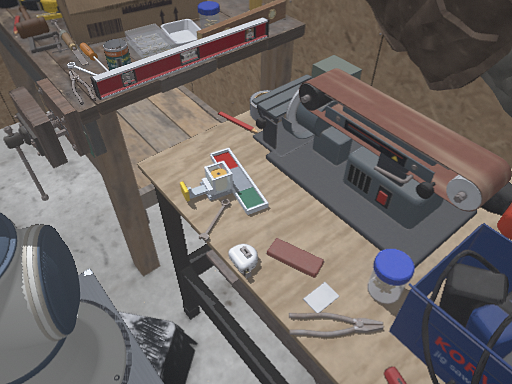

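The top view shows the red pad at about (187,165), green at (243,177), magazine at (210,188) and the yellow push pad at (203,223). The spanner is at (246,215). The scene view agrees.

```bash
cat > h.py <<'E'
import numpy as np,cv2
from scipy.spatial.transform import Rotation as R
from rig import r, camrig, probe_bus, ticket
def ray(c,px):
    K=np.array([[c['fx'],0,c['cx']],[0,c['fy'],c['cy']],[0,0,1]])
    u=cv2.undistortPoints(np.float64(px).reshape(-1,1,2),K,c['distortion'])[:,0]
    return np.c_[u[:,0],-u[:,1],-np.ones(len(u))]
def onplane(n,px,z):
    c=camrig.camera_params(n);M=R.from_euler('xyz',c['rotation']).as_matrix();d=ray(c,px)@M.T
    return c['xyz']+d*((z-c['xyz'][2])/d[:,2])[:,None]
def mask(p,name,box):
    h=cv2.cvtColor(p,cv2.COLOR_RGB2HSV).astype(int);H,S,V=h[...,0],h[...,1],h[...,2]
    m={'red':((H<8)|(H>172))&(S>150)&(V>80),'green':(H>50)&(H<90)&(S>90),'yellow':(H>18)&(H<32)&(S>150)&(V>90)}[name]
    b=np.zeros_like(m);x0,y0,x1,y1=box;b[y0:y1,x0:x1]=1
    return m&b
E
python3 - <<'E'
from h import *
for n,box,yb in(("top",(165,145,270,195),(185,210,220,235)),("scene",(180,140,275,215),(175,175,200,210))):
    p=np.load(n+"p.npy");P={}
    for k in('red','green'):
        m=mask(p,k,box);ys,xs=np.nonzero(m);P[k]=onplane(n,np.c_[xs,ys],.008)
        mr=cv2.minAreaRect(np.float32(P[k][:,:2]*1000));print(n,k,len(xs),P[k].mean(0).round(4),mr)
    d=P['green'].mean(0)-P['red'].mean(0);print('dist',np.linalg.norm(d),'ang',np.arctan2(d[1],d[0]))
    m=mask(p,'yellow',yb);ys,xs=np.nonzero(m);print('yellow',len(xs),xs.mean(),ys.mean(),onplane(n,[[xs.mean(),ys.mean()]],.04), onplane(n,np.c_[xs,ys],.044).min(0),onplane(n,np.c_[xs,ys],.044).max(0))
    x0,y0,x1,y1=(150,130,280,245) if n=="top" else (165,135,285,250)
    c=cv2.resize(p[y0:y1,x0:x1,::-1],None,fx=3.5 if n=='top' else 3.5,fy=3.5,interpolation=2)
    cv2.imwrite(f"pics/c{n}.png",c)
a=cv2.imread("pics/ctop.png");b=cv2.imread("pics/cscene.png");
cv2.imwrite("pics/both.png",cv2.resize(np.hstack([cv2.resize(a,(430,400)),cv2.resize(b,(400,400))]),(800,386)))
print(camrig.camera_params('wrist')['tool_from_camera'])
E
```

```text
top red 356 [0.565  0.2437 0.008 ] ((565.1316528320312, 243.677490234375), (60.30354690551758, 39.19782638549805), 77.20994567871094)
top green 53 [0.5378 0.102  0.008 ] ((533.4633178710938, 98.36892700195312), (53.911537170410156, 34.21663284301758), 76.80158996582031)
dist 0.14418982651879955 ang -1.76024628674967
yellow 45 202.4 223.35555555555555 [[0.41365864 0.19940496 0.04      ]] [0.40692728 0.18034551 0.044     ] [0.41941754 0.21710573 0.044     ]
scene red 175 [0.5744 0.2464 0.008 ] ((569.2554321289062, 243.61607360839844), (62.474449157714844, 40.88822937011719), 78.1046142578125)
scene green 70 [0.5342 0.099  0.008 ] ((536.9744873046875, 100.61300659179688), (55.21222686767578, 40.416316986083984), 77.71308898925781)
dist 0.1527869517095832 ang -1.8372068969903899
yellow 67 184.11940298507463 190.52238805970148 [[0.41165765 0.1904606  0.04      ]] [0.39854178 0.15553742 0.044     ] [0.42141012 0.21568911 0.044     ]
[[ 2.51526664e-04  9.54357604e-01  2.98666203e-01  7.58458359e-02]
 [ 9.99999964e-01 -2.11109660e-04 -1.67586908e-04  1.77667187e-03]
 [-9.68865193e-05  2.98666235e-01 -9.54357622e-01 -1.43858937e-01]
 [ 0.00000000e+00  0.00000000e+00  0.00000000e+00  1.00000000e+00]]
```

View pics/both.png

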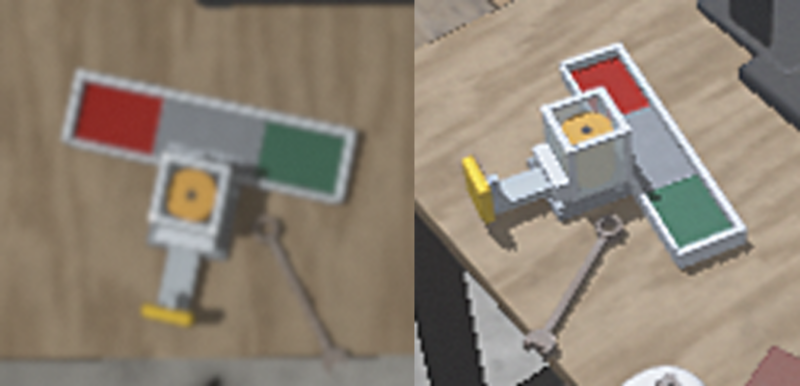

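Green lies on the feeder's -y side. Feeder yaw is about -0.21 and its origin about (0.504, 0.182). I'll move above it for a closer wrist look.

```bash
R="-.031 -.024 0 -.0065 0"; python3 jog.py '-.031 -.024 0 -.006 0;-.031 -.024 0 -.006 0;-.031 -.024 0 -.006 0;-.031 -.024 0 -.006 0;-.031 -.024 0 -.006 0;-.031 -.024 0 -.006 0;-.031 -.024 0 -.006 0;-.031 -.024 0 -.006 0;-.031 -.024 0 -.006 0;-.031 -.024 0 -.006 0;-.031 -.024 0 -.006 0;-.031 -.024 0 -.006 0' 60; python3 jog.py '-.015 -.012 0 0 0;-.015 -.012 0 0 0;0 0 0 0 0;0 0 0 0 0'
python3 - <<'E'
from h import *
s=probe_bus.read_state();p,d=camrig.capture('wrist');np.save('w.npy',p);np.save('wp.npy',np.r_[s['tcp_pos'],s['tcp_rot']]);cv2.imwrite('pics/w.png',p[:,:,::-1])
E
```

```text
clock: 1.1
tcp_pos: [0.465, 0.226, 0.2312]
tcp_rot: [-3.141, -0.0, 2.928]
contact_force: [0.7, 0.7, -0.1]
width: 0.0001
finger_force: 0.0
clock: 1.43
tcp_pos: [0.4887, 0.1974, 0.231]
tcp_rot: [-3.141, -0.001, 2.926]
contact_force: [0.2, 0.6, 0.2]
width: 0.0003
finger_force: 0.0
```

View pics/w.png

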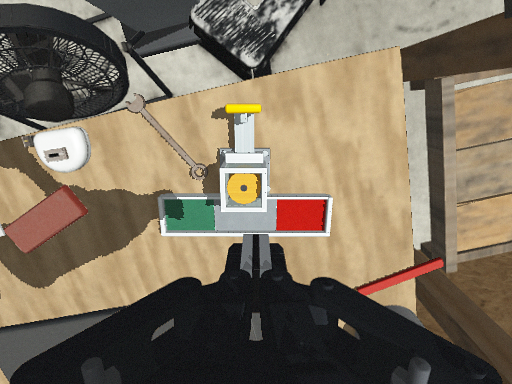

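The wrist view shows the feeder nearly square to the image: green (190,215), red (302,215), push pad (243,108), magazine (244,188). The fingertips are at about (258,240). Now I'll work out a precise pose.

```bash
cat >> h.py <<'E'
def won(pose,px,z):
    c=camrig.camera_params('wrist');T=c['tool_from_camera'];M=R.from_euler('xyz',pose[3:]).as_matrix()
    d=ray(c,px)@T[:3,:3].T@M.T;o=pose[:3]+M@T[:3,3]
    return o+d*((z-o[2])/d[:,2])[:,None]
E
python3 - <<'E'
from h import *
p=np.load('w.npy');q=np.load('wp.npy')
hs=cv2.cvtColor(p,cv2.COLOR_RGB2HSV);print(hs[215,200],hs[215,302],hs[108,243],hs[188,236])
C={}
for k,b in(('red',(265,190,340,245)),('green',(150,185,225,245))):
    ys,xs=np.nonzero(mask(p,k,b));w=won(q,np.c_[xs,ys],.008);mr=cv2.minAreaRect(np.float32(w[:,:2]*1000));print(k,len(xs),xs.min(),xs.max(),ys.min(),ys.max(),mr);C[k]=np.array(mr[0])/1000
d=C['red']-C['green'];yaw=np.arctan2(d[1],d[0])-np.pi/2;mid=(C['red']+C['green'])/2
fx=np.array([np.cos(yaw),np.sin(yaw)]);print('dist',np.linalg.norm(d),'yaw',yaw,'mid',mid,'org',mid-.0485*fx,'pad',mid-.1425*fx)
ys,xs=np.nonzero(mask(p,'yellow',(215,95,275,120)));print(xs.min(),xs.max(),ys.min(),ys.max(),xs.mean())
w=won(q,np.float64([[xs.mean(),ys.min()],[xs.mean(),ys.max()],[xs.min(),ys.mean()],[xs.max(),ys.mean()]]),.044)[:,:2]
fy=np.array([-fx[1],fx[0]])
for a in w-(mid-.0485*fx):print('pad edges feeder',a@fx,a@fy)
cv2.imwrite('pics/wc.png',cv2.resize(p[90:250,140:350,::-1],None,fx=3.5,fy=3.5,interpolation=2))
# outer white frame bounds at z=.016
g=(p.min(2)>150);g[:190]=0;g[240:]=0;g[:,:150]=0;g[:,340:]=0
ys,xs=np.nonzero(g);print('white',xs.min(),xs.max(),ys.min(),ys.max())
e=won(q,np.float64([[xs.min(),215],[xs.max(),215],[250,ys.max()]]),.016)[:,:2]
for a in e-(mid-.0485*fx):print('frame feeder',a@fx,a@fy)
E
```

```text
[ 76 145 135] [  1 230 202] [ 28 255 251] [ 22 181 241]
red 1445 276 325 200 229 ((569.3978881835938, 243.91534423828125), (65.54942321777344, 42.071563720703125), 77.57904815673828)
green 1449 165 214 200 229 ((537.4078369140625, 97.22706604003906), (65.5285873413086, 42.14096450805664), 77.69495391845703)
dist 0.15013598616251914 yaw -0.21471997402295462 mid [0.55340286 0.17057121] org [0.50601661 0.18090529] pad [0.41417522 0.20093423]
225 261 104 113 242.49693251533742
pad edges feeder -0.09495377217329411 0.00010194502403033938
pad edges feeder -0.0854426626661808 -2.0030827500760846e-05
pad edges feeder -0.09066770448401154 -0.01909526281959054
pad edges feeder -0.09060776596969045 0.020277197244919477
white 160 332 190 236
frame feeder 0.04573277751071382 -0.11251965387903792
frame feeder 0.045808334957997084 0.11553603160940212
frame feeder 0.07615981127472105 0.0067368245308705305
```

View pics/wc.png

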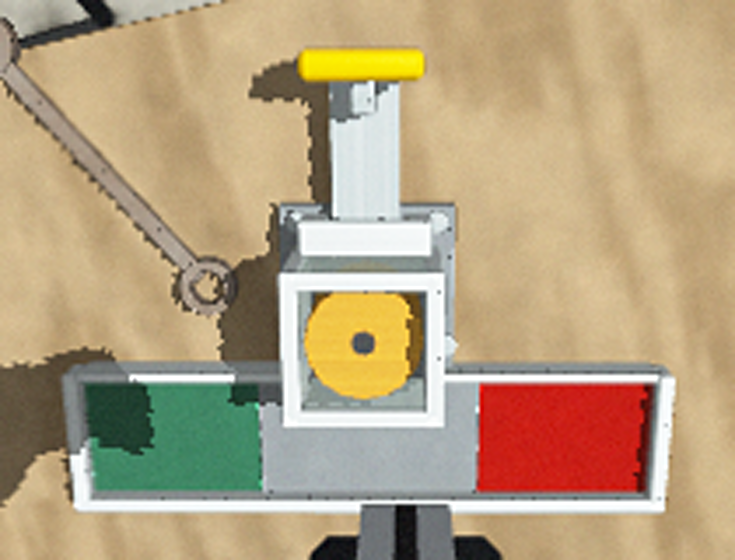

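```bash
python3 jog.py '.039 -.004 0 0 0;.039 -.004 0 0 0;.039 -.004 0 0 0;0 0 .04 0 0;0 0 .04 0 0;0 0 .04 0 0;0 0 .04 0 0;0 0 .04 0 0;0 0 .004 0 0;0 0 0 0 0;0 0 0 0 0'
python3 - <<'E'
from h import *
s=probe_bus.read_state();O=np.array([.504,.1814]);a=-.2147
d=s['tcp_pos'][:2]-O;print('feeder',d@[np.cos(a),np.sin(a)],d@[-np.sin(a),np.cos(a)],s['tcp_pos'][2])
p,_=camrig.capture('wrist');q=p[:,:,::-1];cv2.imwrite('pics/w2.png',q)
E
```

```text
clock: 2.4
tcp_pos: [0.3716, 0.2116, 0.0286]
tcp_rot: [3.141, 0.0, 2.929]
contact_force: [0.2, 0.4, 0.1]
width: -0.0001
finger_force: 0.0
feeder -0.13575773250364082 0.00133272309363179 0.02860179366652266
```

View pics/w2.png

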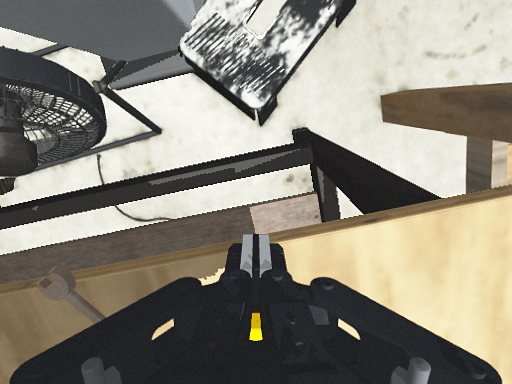

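Fingertips stand behind the pad, which is centred in view at (256,325). Pushing now, stopping just short of the stop.

```bash
python3 jog.py '-.02 -.001 .003 0 0;-.012 0 0 0 0;0 0 0 0 0'; python3 jog.py '-.01 0 0 0 0;-.01 0 0 0 0;-.01 0 0 0 0;-.01 0 0 0 0;0 0 0 0 0'; python3 jog.py '-.005 0 0 0 0;-.003 0 0 0 0;0 0 0 0 0'
```

```text
clock: 2.7
tcp_pos: [0.4055, 0.2036, 0.0263]
tcp_rot: [3.139, 0.004, 2.927]
contact_force: [-3.2, 2.3, 2.4]
width: -0.0002
finger_force: 1.8
clock: 3.12
tcp_pos: [0.4418, 0.1946, 0.0254]
tcp_rot: [-3.142, -0.0, 2.927]
contact_force: [-7.1, 0.9, 6.5]
width: -0.0002
finger_force: 3.7
clock: 3.37
tcp_pos: [0.4482, 0.1931, 0.0253]
tcp_rot: [-3.141, -0.002, 2.927]
contact_force: [-8.7, 2.1, 6.3]
width: -0.0002
finger_force: 4.5
```

```bash
python3 jog.py '-.004 0 0 0 0;0 0 0 0 0'; python3 jog.py '-.003 0 0 0 0;0 0 0 0 0';python3 jog.py '-.003 0 0 0 0;0 0 0 0 0'
```

```text
clock: 3.53
tcp_pos: [0.4519, 0.1923, 0.0254]
tcp_rot: [-3.141, -0.002, 2.927]
contact_force: [-9.3, 2.2, 7.5]
width: 0.0
finger_force: 4.8
clock: 3.7
tcp_pos: [0.4521, 0.1919, 0.0252]
tcp_rot: [-3.14, -0.006, 2.927]
contact_force: [-22.1, 11.9, 14.6]
width: 0.0002
finger_force: 12.5
clock: 3.87
tcp_pos: [0.4521, 0.1914, 0.0249]
tcp_rot: [-3.139, -0.011, 2.927]
contact_force: [-37.1, 20.9, 21.3]
width: -0.0001
finger_force: 20.3
```

The stop is reached: the force jumps while the position stalls. Backing off, raising, and looking.

```bash
python3 jog.py '.01 0 0 0 0;.02 0 0 0 0;.02 0 0 0 0;.02 0 0 0 0;.02 0 0 0 0;0 0 -.04 0 0;0 0 -.04 0 0;0 0 -.04 0 0;0 0 -.04 0 0;0 0 -.04 0 0;0 0 0 0 0'; python3 jog.py '-.04 0 0 0 0;-.04 0 0 0 0;-.03 0 0 0 0;0 0 0 0 0;0 0 0 0 0'
cat >> h.py <<'E'
def feed(w):
    a=-.2147;d=np.atleast_2d(w)[:,:2]-[.504,.1814];return d@np.array([[np.cos(a),-np.sin(a)],[np.sin(a),np.cos(a)]])
def look(name):
    s=probe_bus.read_state();q=np.r_[s['tcp_pos'],s['tcp_rot']];p,d=camrig.capture('wrist');cv2.imwrite(f'pics/{name}.png',p[:,:,::-1]);print('tcp feeder',feed(q),q[2]);return p,q
E
python3 -c "
from h import *
p,q=look('w3');np.save('w3.npy',p);np.save('q3.npy',q)"
```

```text
clock: 4.78
tcp_pos: [0.3736, 0.2113, 0.2318]
tcp_rot: [3.135, 0.01, 2.928]
contact_force: [2.1, 0.6, 0.6]
width: 0.0001
finger_force: 0.0
clock: 5.2
tcp_pos: [0.4797, 0.1864, 0.2249]
tcp_rot: [3.141, 0.001, 2.926]
contact_force: [-0.1, -0.3, 0.8]
width: -0.0002
finger_force: 0.0
tcp feeder [[-0.02484472 -0.00027463]] 0.22492355870078193
```

View pics/w3.png

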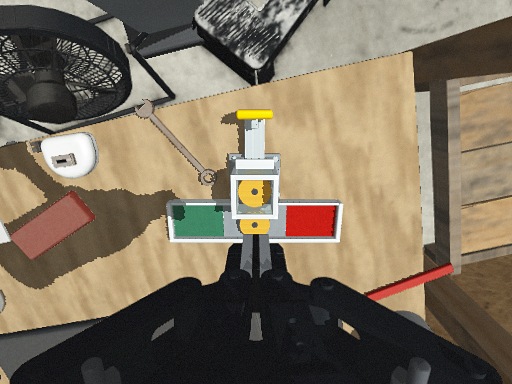

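The disc is out at (255,226), the plunger has sprung back, and the magazine discs are in place. I'll measure the disc while moving above the red side of the channel.

```bash
python3 -c "
from h import *
p=np.load('w3.npy');q=np.load('q3.npy')
m=mask(p,'yellow',(232,217,280,236));ys,xs=np.nonzero(m);f=feed(won(q,np.c_[xs,ys],.018));print(len(xs),f.min(0),f.max(0))
m=mask(p,'yellow',(230,105,280,123));ys,xs=np.nonzero(m);f=feed(won(q,np.c_[xs,ys],.044));print('pad',f.min(0),f.max(0))
"
python3 jog.py '-.037 .024 0 0 0;-.037 .024 0 0 0;0 0 .04 0 0;0 0 .04 0 0;0 0 .04 0 0;0 0 .04 0 0;0 0 .02 0 0;0 0 0 0 0;0 0 0 0 0'; python3 -c "
from h import *
s=probe_bus.read_state();print(feed(s['tcp_pos']))"
```

```text
360 [ 0.04542074 -0.0186166 ] [0.06395594 0.01930871]
pad [-0.09290039 -0.01938004] [-0.08345777  0.01957005]
clock: 6.0
tcp_pos: [0.5557, 0.2166, 0.0447]
tcp_rot: [-3.141, -0.001, 2.928]
contact_force: [0.7, -0.2, 0.8]
width: -0.0002
finger_force: 0.0
[[0.04301525 0.04540043]]
```

```bash
python3 jog.py '-.0055 .002 0 0 0;0 0 .016 0 0;0 0 .016 0 0;0 0 0 0 0;0 0 0 0 0'; python3 jog.py '0 -.008 0 0 0;0 -.008 0 0 0;0 -.008 0 0 0;0 -.008 0 0 0;0 -.008 0 0 0;0 0 0 0 0';  python3 -c "
from h import *
s=probe_bus.read_state();print(feed(s['tcp_pos']))"
```

```text
clock: 6.42
tcp_pos: [0.5634, 0.2174, 0.0138]
tcp_rot: [3.141, 0.001, 2.928]
contact_force: [0.4, -0.2, 1.0]
width: -0.0001
finger_force: 0.0
clock: 6.92
tcp_pos: [0.5537, 0.1763, 0.0125]
tcp_rot: [-3.141, -0.0, 2.927]
contact_force: [0.4, -0.7, -1.1]
width: 0.0004
finger_force: 0.0
[[0.0496777  0.00558116]]
```

```bash
python3 jog.py '0 -.008 0 0 0;0 -.008 0 0 0;0 -.008 0 0 0;0 -.008 0 0 0;0 -.004 0 0 0;0 0 0 0 0';  python3 -c "
from h import *
p,q=look('w4')
t,_=camrig.capture('top');s,_=camrig.capture('scene')
for n,i in(('top',t),('scene',s)):
  c=np.mean(feed(onplane(n,[[230,180]],.018)),0)
np.save('t4.npy',t);np.save('s4.npy',s)
a=cv2.resize(t[140:200,160:270,::-1],(400,218));b=cv2.resize(s[140:220,180:280,::-1],(400,320))
cv2.imwrite('pics/b4.png',np.vstack([a,b]))"
```

```text
clock: 7.42
tcp_pos: [0.5461, 0.1418, 0.0122]
tcp_rot: [-3.141, -0.001, 2.927]
contact_force: [-1.1, 0.6, -0.8]
width: -0.0
finger_force: 0.0
tcp feeder [[ 0.04961317 -0.0297319 ]] 0.01219836900898012
```

View pics/b4.png

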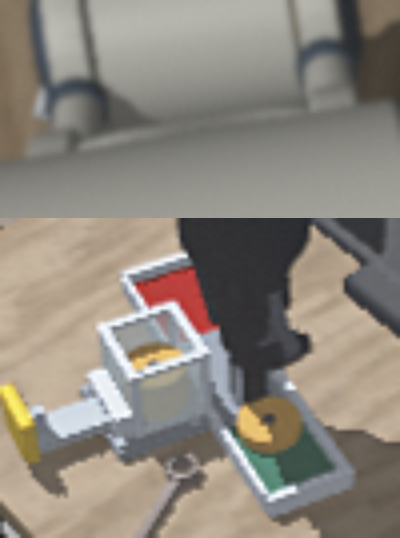

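In the scene view the disc lies flat and partly on green, with its hole at about pixel (246.6,189.6). The arm covers the top view. I'll work out its y.

```bash
python3 -c "
from h import *
s=np.load('s4.npy');m=mask(s,'yellow',(230,175,262,210));ys,xs=np.nonzero(m);f=feed(onplane('scene',np.c_[xs,ys],.018));print(len(xs),f.min(0),f.max(0))
print(feed(onplane('scene',[[246.3,189.5]],.018)))
# calibrate: green pad mean seen in first scene picture
p=np.load('scenep.npy');ys,xs=np.nonzero(mask(p,'green',(180,140,275,215)));f=feed(onplane('scene',np.c_[xs,ys],.008));print(f.min(0),f.max(0))"
```

```text
Traceback (most recent call last):
  File "h.py", line 9, in onplane
    c=camrig.camera_params(n);M=R.from_euler('xyz',c['rotation']).as_matrix();d=ray(c,px)@M.T
                                                                           ~~~^^^^^^
  File "h.py", line 6, in ray
    u=cv2.undistortPoints(np.float64(px).reshape(-1,1,2),K,c['distortion'])[:,0]
      ~~~~~~~~~~~~~~~~~~~^^^^^^^^^^^^^^^^^^^^^^^^^^^^^^^^^^^^^^^^^^^^^^^^^^
cv2.error: OpenCV(4.12.0) /io/opencv/modules/calib3d/src/undistort.dispatch.cpp:347: error: (-215:Assertion failed) CV_IS_MAT(_src) && CV_IS_MAT(_dst) && (_src->rows == 1 || _src->cols == 1) && (_dst->rows == 1 || _dst->cols == 1) && _src->cols + _src->rows - 1 == _dst->rows + _dst->cols - 1 && (CV_MAT_TYPE(_src->type) == CV_32FC2 || CV_MAT_TYPE(_src->type) == CV_64FC2) && (CV_MAT_TYPE(_dst->type) == CV_32FC2 || CV_MAT_TYPE(_dst->type) == CV_64FC2) in function 'cvUndistortPointsInternal'
```

```bash
python3 -c "
from h import *
s=np.load('s4.npy');h=cv2.cvtColor(s,cv2.COLOR_RGB2HSV).astype(int)
m=(h[...,0]>10)&(h[...,0]<28)&(h[...,1]>140);m[:175]=0;m[215:]=0;m[:,:232]=0;m[:,262:]=0
ys,xs=np.nonzero(m);print(len(xs),h[195,243],h[186,252]);f=feed(onplane('scene',np.c_[xs,ys],.018));print(f.min(0),f.max(0),f.mean(0))
print(feed(onplane('scene',[[246.3,189.5]],.018)))
p=np.load('scenep.npy');ys,xs=np.nonzero(mask(p,'green',(180,140,275,215)));f=feed(onplane('scene',np.c_[xs,ys],.008));print(f.min(0),f.max(0))"
```

```text
2 [ 19 131 199] [ 18 116 130]
[ 0.03831149 -0.042781  ] [ 0.04198208 -0.04077736] [ 0.04014679 -0.04177918]
[[ 0.04986975 -0.05430029]]
[ 0.02922147 -0.09951726] [ 0.06964195 -0.04430304]
```

The disc is at y ≈ -54 mm and needs another 20 mm or so.

```bash
python3 jog.py '0 -.005 0 0 0;0 -.005 0 0 0;0 -.005 0 0 0;0 -.004 0 0 0;0 -.001 0 0 0;0 0 0 0 0'; python3 jog.py '0 .01 0 0 0;0 .02 0 0 0;0 0 -.04 0 0;0 0 -.04 0 0;0 0 -.04 0 0;0 0 -.04 0 0;0 0 -.04 0 0;.04 0 0 0 0;.037 0 0 0 0;0 0 0 0 0;0 0 0 0 0';python3 -c "
from h import *
p,q=look('w5');np.save('w5.npy',p);np.save('q5.npy',q)"
```

```text
clock: 8.07
tcp_pos: [0.5422, 0.1228, 0.0123]
tcp_rot: [-3.142, -0.0, 2.927]
contact_force: [-0.1, 0.7, -0.0]
width: -0.0003
finger_force: 0.0
clock: 8.98
tcp_pos: [0.4718, 0.1699, 0.2128]
tcp_rot: [3.142, -0.0, 2.929]
contact_force: [0.8, -0.1, -0.2]
width: 0.0001
finger_force: 0.0
tcp feeder [[-0.02900865 -0.01804539]] 0.21279292536251276
```

View pics/w5.png

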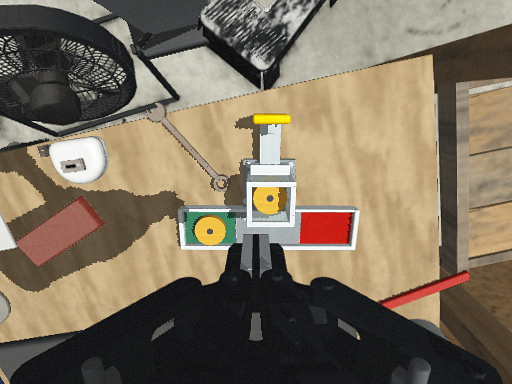

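The disc is flat on green with its centre at about (210,231), and the plunger is out. I'll check its position and hand in if it's within tolerance.

```bash
python3 -c "
from h import *
p=np.load('w5.npy');q=np.load('q5.npy')
m=mask(p,'yellow',(185,205,236,250));ys,xs=np.nonzero(m);f=feed(won(q,np.c_[xs,ys],.018));c=(f.min(0)+f.max(0))/2;print(len(xs),f.min(0),f.max(0),c-[.0485,-.075])
if abs(c[0]-.0485)<.006 and abs(c[1]+.075)<.009: print(ticket.job_done())
"
```

```text
695 [ 0.02937157 -0.09407628] [ 0.06960014 -0.05447446] [0.00098585 0.00072463]
the job is handed in; nothing more can be done
None
```

The job is handed in: one disc was fed out and now lies flat on the green end, measured about 1 mm from the pad's centre; the plunger has sprung back, and the last wrist picture shows discs still in the magazine and no bystander in view visibly moved.

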